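# Sieve the brass beads from the wooden ones

### The arm

A 7-joint arm with a two-finger parallel gripper is mounted at the origin on the work surface. World frame = base frame: x ahead of the robot, y to its left, z up, the work surface at z = 0. Lengths are in mm, angles in rad, forces in N, time in s.
With the tool pointing down it reaches from about 400 to 875 mm from the base axis. Payload 4.4 kg.
Tool frame: the origin (TCP) lies at the very end of the fingers, on their centre line; the grasp point (between the pads) lies 19 mm behind it; z points along the fingers, y is the line along which they close (so a half turn about z gives the same grasp; the last joint's range is limited). The gripper opens to 85 mm and grips with 20 to 120 N. Pads are 22 mm wide; open, the fingers measure 114 mm over their backs; the gripper's body (76 mm by 85 mm) begins 54 mm behind the grasp point. The pads swing forward as they close: fully open they stand 13 mm farther back than shut.
Start: joints at [-1.357, 0.628, 0.038, 1.517, -0.027, 0.996, -0.02], TCP at [179.482, 624.743, 231.313] pointing down, gripper open.
Joint ranges: [-3.06, 3.06], [-0.37, 2.12], [-1.25, 1.32], [0.18, 2.47], [-1.1, 4.24], [0.23, 1.98], [-2.94, 2.94]. Speed limits (rad/s): [2.57, 2.57, 3.14, 3.14, 3.14, 3.14, 3.14].

### API

Orientations are given as [roll, pitch, yaw] about the fixed x, y, z axes, in that order (R = Rz(yaw) Ry(pitch) Rx(roll)).
In Python, from cell import read_state, get_image, camera_info, finish_job gives the robot as it stands.
- The arm moves only by the tool play_rows, never from a script. Its argument "deltas" is one flat list of numbers, 7 for each row, row after row: the shift along the tool's x, y, z in mm, then the turn, a rotation vector about the tool's x, y, z in rad, then the opening, from 0 (shut) to 1 (fully open). In form: [dx, dy, dz, ax, ay, az, grip, dx, dy, dz, ax, ay, az, grip, ...]. A call has 1 to 10 rows; each row is the pose to reach, as a shift and turn from the pose commanded when the call began, along the tool's axes at that moment; what a row does not reach only later rows make up. A row lasts 1/8 s, in which the tool goes at most 62.5 mm and 10.7 degrees, less where a joint would pass 70% of its speed; a pose out of reach is approached as far as the arm can. A call with a gripper value outside its range is refused whole. The fingers move at their own pace and stop on an object; the grip force is fixed at half the most. Time passes only in rows, so rows that repeat a pose let the fingers close. It gives the time, the measured TCP pose, the force, the opening and the grip force at its end, in the units of the state.
- read_state(): the state, without advancing time (a new reading comes with each control period).
- get_image(name): name is "scene" or "top"; returns the picture (400x640x3 uint8, red, green, blue); there is no depth.
- camera_info(name): a dict with "fx", "fy", "cx", "cy" (pixels), "distortion" ([k1, k2, p1, p2, k3] as OpenCV has them; the pictures are not rectified), "T" (4x4, takes a point from camera to world coordinates). Camera axes: x right, y down, z forward; pixel columns grow to the right and rows downward; lengths in mm; the calibration is good to about 2 mm. A picture is of the moment at which its call begins. camera_info takes no time and is no camera call.
- finish_job(): hands the job in; it is judged then, once.
The state is a dict: "clock": time; "qpos": joint angles; "qd": joint speeds; "tau": joint torques, N m; "eef_pos": TCP position; "tool_rot": TCP orientation; "force": force on the tool from outside, world axes, zero at the start; "torque": the same for the moment, N m; "width": finger opening in mm; "gripper_force": force on a finger pad.
Only numpy, scipy, OpenCV 4.12 (cv2) and the standard library are available. Lean on these libraries where they do the work, as an engineer would, in place of code of your own. Each camera call takes 0.05 s, during which the arm holds its last target. There are 200 camera calls.

### The job

Sort the mixed beads: take the wooden sieve by its bar handle and shake it over the round grey tray until all five small brass beads have dropped through into the tray and only the three big wooden beads are left in the sieve, then tip those over the sieve's lip into the wooden bowl. Stand the empty sieve upright on the chest top, off the tray, and leave the vase, candle and cord spool where they are.

Things in the scene. Friction and masses are not known exactly. Their poses are not given: they have to be found in the camera images.
- sieve: Pale wooden bead sieve, 0.4 kg, standing level in the tray with all eight beads in it. Origin under the middle of its floor at the soles of its four rounded 26 mm feet (12 mm thick, at x -68 and +62, y +-60 mm); z up, x towards the pouring lip, y along the bar handle. Spans x -83 to +110, y -73 to +73, z 0 to 161 mm. Walls 8 mm thick, up to z 70 mm, on both sides and at the back (-x)
- sieve_floor (a point): centre of the top of the sieve's flat metal floor, 30 mm above the sieve's origin, axes as the sieve's. The floor is 150 (x) by 116 (y) mm inside the walls, 4 mm thick, with 5 (x) by 4 (y) square holes of 19 mm at 28 mm pitch; the flat lands between them are 9 mm wide. Small beads rest on the lands until shaken or rocked into a hole
- sieve_grip (a point): middle of the sieve's bar handle, 5 mm forward of the sieve's origin and 150 mm above it, over the open top; axes as the sieve's. A straight bar 16 mm thick (x), 22 mm high, 132 mm clear (y) between its two uprights. Pinched across its thickness from above, it carries the sieve in balance
- sieve_lip (a point): middle of the outer edge of the sieve's pouring lip, 110 mm forward of the sieve's origin and 44 mm above it; axes as the sieve's. The lip is as wide as the sieve, 38 mm long, slopes up outward at 22 degrees and has low side cheeks. The big beads settle into the floor's holes and leave over the lip when it is tipped down by some 35 degrees or more; 45 is ample
- tray: round slate-grey tray, 300 mm across, 28 mm high with a 6 mm rim, floor 8 mm thick, fixed in place; origin at the centre of its underside, z up
- bowl: round brown wooden bowl, 200 mm across the rim, 75 mm high, wall 6 mm, 0.35 kg, loose; origin at the centre of its underside, z up
- brass1_center (a point): centre of a small round brass bead, 15 mm diameter, 14.5 g; starts on the sieve's floor, starts to roll there at about 15 degrees of tilt or 3 m/s2 of shaking (1 of 5, all alike)
- brass2_center (a point): centre of a small round brass bead, 15 mm diameter, 14.5 g; starts on the sieve's floor, starts to roll there at about 15 degrees of tilt or 3 m/s2 of shaking (2 of 5, all alike)
- brass3_center (a point): centre of a small round brass bead, 15 mm diameter, 14.5 g; starts on the sieve's floor, starts to roll there at about 15 degrees of tilt or 3 m/s2 of shaking (3 of 5, all alike)
- brass4_center (a point): centre of a small round brass bead, 15 mm diameter, 14.5 g; starts on the sieve's floor, starts to roll there at about 15 degrees of tilt or 3 m/s2 of shaking (4 of 5, all alike)
- brass5_center (a point): centre of a small round brass bead, 15 mm diameter, 14.5 g; starts on the sieve's floor, starts to roll there at about 15 degrees of tilt or 3 m/s2 of shaking (5 of 5, all alike)
- wood1_center (a point): centre of a big round pale-wood bead, 42 mm diameter, 26 g (1 of 3, all alike)
- wood2_center (a point): centre of a big round pale-wood bead, 42 mm diameter, 26 g (2 of 3, all alike)
- wood3_center (a point): centre of a big round pale-wood bead, 42 mm diameter, 26 g (3 of 3, all alike)
- vase: bystander: white ceramic gourd-shaped vase, 96 mm across, 160 mm tall; origin at the centre of its foot
- candle: bystander: candle in an amber glass, 72 mm across, 75 mm tall; origin at the centre of its foot
- spool: bystander: wooden spool of ochre cord standing on end, 42 mm across, 48 mm tall; origin at the centre of its foot
Not all that is in view belongs to the job. Leave any pink look-alike of the part that bears wood2_center alone. Several things look just like the bowl: the one meant starts farthest to the robot's left.

How it is judged:
By the outcome, as a careful person would: the job done as asked, in the order asked, and still so for the second after the job is handed in, with the robot touching nothing.
It also fails if it takes over 54 s, if anything falls off the work surface, if the arm or the gripper's body presses on something with over 40 N, if the wrist force passes 120 N, or if a joint passes its speed limit or range.

## Working session

There is one attempt and no reset: what is moved stays moved. The work goes in short steps, Python scripts to look and compute and a tool call to move; the robot and the scene stay as the last step left them, time stands still between calls to the robot, and variables do not carry over. Pictures are saved under pics/ and viewed, at most 10 in all, crops included, and the job is handed in when it is done.

Besides the shell and the picture viewer there is one more tool, called after "Call:" by a JSON object that holds its "fn" and its "kwargs". play_rows: Moves the arm, as the interface text tells. Its arguments: {"type":"object","properties":{"deltas":{"type":"array"}},"required":["deltas"]}

```bash
mkdir -p pics; python3 - <<'E'
from cell import *
import cv2
for n in("scene","top"):
    cv2.imwrite(f"pics/{n}0.png",cv2.cvtColor(get_image(n),cv2.COLOR_RGB2BGR)); c=camera_info(n); print(n,c)
print(read_state())
E
```

```text
scene {'fx': 410.49399823948966, 'fy': 410.49399823948966, 'cx': 315.7534628544575, 'cy': 200.04103924210955, 'distortion': array([-0.0442222,  0.       ,  0.       ,  0.       ,  0.       ]), 'T': array([[ 3.52935270e-01,  6.37466210e-01, -6.84889427e-01,
         1.24677542e+03],
       [ 9.35600355e-01, -2.33079248e-01,  2.65190573e-01,
        -3.18241741e+02],
       [ 9.41651701e-03, -7.34377897e-01, -6.78675499e-01,
         8.51005936e+02],
       [ 0.00000000e+00,  0.00000000e+00,  0.00000000e+00,
         1.00000000e+00]])}
top {'fx': 389.2038587741592, 'fy': 389.2038587741592, 'cx': 320.92730399593955, 'cy': 202.63525725645462, 'distortion': array([-0.03597759,  0.        ,  0.        ,  0.        ,  0.        ]), 'T': array([[ 1.95582216e-02, -9.79152238e-01,  2.02184001e-01,
         2.62226366e+02],
       [-9.99796313e-01, -2.01613208e-02, -9.23735763e-04,
        -4.66393333e+01],
       [ 4.98077445e-03, -2.02124752e-01, -9.79347117e-01,
         1.23352932e+03],
       [ 0.00000000e+00,  0.00000000e+00,  0.00000000e+00,
         1.00000000e+00]])}
{'clock': 0.1, 'qpos': array([-1.35678428,  0.62925979,  0.03842641,  1.5182249 , -0.0270036 ,
        0.99628647, -0.01996421]), 'qd': array([ 0.00030963, -0.00166546,  0.00149059, -0.00016269,  0.00071521,
       -0.00087074, -0.00092041]), 'tau': array([ 3.15390193e-03, -5.64540374e+01,  1.23073887e+00, -1.93978643e+01,
        1.13688817e-02,  5.48053271e-03, -9.01552625e-06]), 'eef_pos': array([179.32478992, 624.2199658 , 230.49049355]), 'tool_rot': array([-3.13993134e+00,  2.06719946e-06,  2.86183026e+00]), 'force': array([ 0.07949769,  0.40819511, -0.17619564]), 'torque': array([0.0117223 , 0.02361741, 0.02886599]), 'gripper_force': 0.0, 'width': 85.73600474447008}
```

View pics/scene0.png

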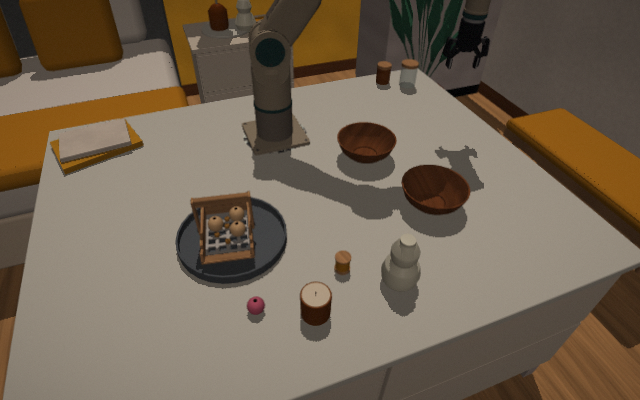

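View pics/top0.png

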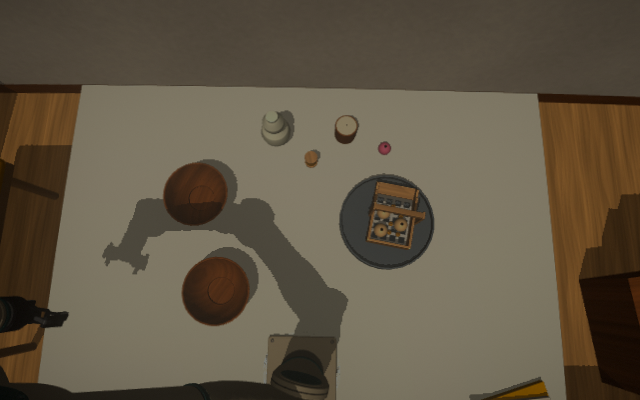

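The scene view shows the sieve in the tray at about (228,232). The top view shows the sieve at (393,215), the tray at (387,221), and two brown bowls at (195,193) and (216,291). The first is farther to the left (+y). The pink bead is at (384,148).

```bash
cat > h.py <<'E'
from cell import *
import cv2, numpy as np
def ray(n,uv,z):
    c=camera_info(n);K=np.array([[c['fx'],0,c['cx']],[0,c['fy'],c['cy']],[0,0,1.]])
    p=cv2.undistortPoints(np.array([[uv]],float),K,c['distortion'])[0,0]
    d=c['T'][:3,:3]@[p[0],p[1],1];o=c['T'][:3,3]
    return (o+d*(z-o[2])/d[2]).round(1)
def proj(n,P):
    c=camera_info(n);K=np.array([[c['fx'],0,c['cx']],[0,c['fy'],c['cy']],[0,0,1.]])
    T=np.linalg.inv(c['T'])
    return cv2.projectPoints(np.atleast_2d(np.array(P,float)),cv2.Rodrigues(T[:3,:3])[0],T[:3,3],K,c['distortion'])[0][:,0]
def shot(n,f,box=None,s=1):
    im=cv2.cvtColor(get_image(n),cv2.COLOR_RGB2BGR)
    if box: im=im[box[1]:box[3],box[0]:box[2]]
    im=cv2.resize(im,None,fx=s,fy=s,interpolation=cv2.INTER_CUBIC); cv2.imwrite(f"pics/{f}.png",im)
E
python3 - <<'E'
from h import *
a=cv2.imread("pics/top0.png")[165:275,330:445];b=cv2.imread("pics/scene0.png")[185:285,170:295]
f=lambda i:cv2.resize(i,(400*i.shape[1]//i.shape[0]*1,400),interpolation=cv2.INTER_CUBIC)
a=cv2.resize(a,None,fx=3.5,fy=3.5,interpolation=2);b=cv2.resize(b,None,fx=3.05,fy=3.85,interpolation=2)
cv2.imwrite("pics/c.png",np.hstack([a,b[:a.shape[0]]])if a.shape[0]<=b.shape[0] else np.hstack([a[:b.shape[0]],b]))
print(a.shape,b.shape)
print("tray",ray("top",(387,221),28),"bowl",ray("top",(195,193.5),75),ray("top",(216,291),75),"vase",ray("top",(276,130),60),"candle",ray("top",(346,126),75),"spool",ray("top",(311,158),48),'pink',ray('top',(384,148),20))
E
```

```text
(385, 402, 3) (385, 381, 3)
tray [ 456.5 -256.2   28. ] bowl [522.  338.2  75. ] [232.4 252.6  75. ] vase [739.3 100.9  60. ] candle [ 751.4 -122.4   75. ] spool [651.5 -13.3  48. ] pink [ 700.4 -251.5   20. ]
```

View pics/c.png

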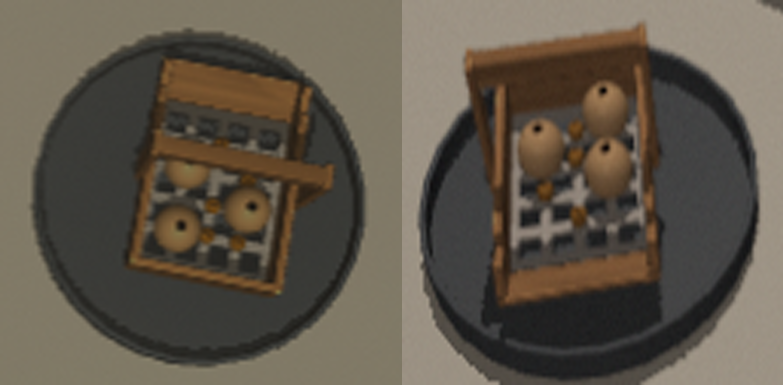

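The crops show the handle bar from about (153,143) to (331,173) in the top crop, lip pointing up (+x). The back wall corners are at (130,264) and (280,292), and the lip corners at (165,60) and (312,92).

```bash
python3 - <<'E'
from h import *
from scipy.optimize import least_squares
obj=np.array([[5,73,161],[5,-73,161],[-83,66,70],[-83,-66,70],[110,66,46],[110,-66,46]],float)
pc=np.array([[153,144],[331,174],[130,264],[280,292],[165,60],[312,92]])/3.5+[330,165]
def w(p):
    c,s=np.cos(p[2]),np.sin(p[2]);return obj@np.array([[c,-s,0],[s,c,0],[0,0,1]]).T+[p[0],p[1],8]
r=least_squares(lambda p:(proj("top",w(p))-pc).ravel(),[456,-256,0]);print(r.x,r.fun.reshape(-1,2).round(1))
p=r.x;c,s=np.cos(p[2]),np.sin(p[2]);print("grip",p[0]+5*c,p[1]+5*s)
# scene check
sc=proj("scene",w(p));print(((sc-[170,185])*[3.05,3.85]).round(0))
st=read_state();from scipy.spatial.transform import Rotation as R
print(R.from_euler('xyz',st['tool_rot']).as_matrix().round(3))
E
```

```text
[ 4.57797185e+02 -2.66424534e+02 -1.86360163e-01] [[ 0.2 -0.4]
 [ 0.8  1.6]
 [-0.4  0.1]
 [ 0.4  1.1]
 [-0.2 -1. ]
 [-0.8 -1.7]]
grip 462.71061075327157 -267.35095034564586
[[245.  29.]
 [ 63.  54.]
 [241.  44.]
 [ 95.  64.]
 [257. 268.]
 [ 94. 294.]]
[[-0.961  0.276 -0.   ]
 [ 0.276  0.961 -0.002]
 [-0.    -0.002 -1.   ]]
```

```bash
cat >> h.py <<'E'
from scipy.spatial.transform import Rotation as R
def rows(wps,pose=None):
    "wps: (x,y,z,rpy) world -> tool deltas from current pose"
    s=read_state(); p0=s['eef_pos'];R0=R.from_euler('xyz',s['tool_rot'])
    if pose: p0,R0=np.array(pose[0]),pose[1]
    for w in wps:
        print((R0.inv().apply(np.array(w[:3])-p0)).round(0).tolist(),(R0.inv()*R.from_euler('xyz',w[3:])).as_rotvec().round(3).tolist())
E
python3 - <<'E'
from h import *
pi=np.pi
rows([(300,560,240,pi,0,2.7),(420,400,240,pi,0,2.3),(500,230,240,pi,0,2.0),(540,80,240,pi,0,1.7),(530,-100,240,pi,0,1.5),(463,-267,230,pi,0,1.384)])
E
```

```text
[-134.0, -28.0, -9.0] [-0.002, 0.0, 0.162]
[-293.0, -149.0, -9.0] [-0.002, 0.0, 0.562]
[-417.0, -290.0, -9.0] [-0.002, 0.001, 0.862]
[-497.0, -423.0, -9.0] [-0.001, 0.001, 1.162]
[-537.0, -599.0, -9.0] [-0.001, 0.001, 1.362]
[-519.0, -778.0, 2.0] [-0.001, 0.001, 1.478]
```

Call:
{"fn": "play_rows", "kwargs": {"deltas": [-60,-12,-5,0,0,0.08,1,-120,-25,-9,0,0,0.16,1,-170,-60,-9,0,0,0.3,1,-215,-95,-9,0,0,0.4,1,-260,-130,-9,0,0,0.5,1,-305,-170,-9,0,0,0.6,1,-350,-215,-9,0,0,0.7,1,-390,-260,-9,0,0,0.8,1,-425,-305,-9,0,0,0.9,1,-450,-350,-9,0,0,1.0,1]}}

```text
clock: 1.35
eef_pos: [516.1, 161.8, 240.1]
tool_rot: [3.142, 0.0, 1.857]
force: [0.1, 0.5, -0.8]
width: 85.4
gripper_force: 0.0
```

```bash
python3 - <<'E'
from h import *
pi=np.pi
s=read_state();print(s['qpos'].round(2),s['eef_pos'],s['tool_rot'],s['clock'])
rows([(540,80,240,pi,0,1.7),(530,-100,240,pi,0,1.5),(463,-267,230,pi,0,1.384)])
E
```

```text
[-0.58  0.48  0.33  1.82 -0.2   0.88  0.13] [516.09127496 161.76619562 240.07679057] [3.14152570e+00 4.95730021e-04 1.85740803e+00] 1.35
[-85.0, -0.0, 0.0] [0.0, 0.0, 0.157]
[-255.0, -61.0, 0.0] [0.0, 0.0, 0.357]
[-396.0, -172.0, 10.0] [0.0, 0.0, 0.473]
```

Call:
{"fn": "play_rows", "kwargs": {"deltas": [-60,0,0,0,0,0.1,1,-118,-5,0,0,0,0.2,1,-175,-25,0,0,0,0.28,1,-230,-50,0,0,0,0.34,1,-280,-82,0,0,0,0.39,1,-325,-115,3,0,0,0.43,1,-370,-150,7,0,0,0.46,1,-396,-172,10,0,0,0.473,1,-396,-172,10,0,0,0.473,1]}}

```text
clock: 2.48
eef_pos: [462.0, -267.8, 230.1]
tool_rot: [-3.14, 0.001, 1.383]
force: [0.8, 0.6, -0.3]
width: 85.3
gripper_force: 0.0
```

```bash
python3 - <<'E'
from h import *
pi=np.pi
s=read_state();print(s['qpos'].round(2),s['eef_pos'],s['tool_rot'],s['clock'])
rows([(462.7,-267.4,139,pi,0,1.384)])
a=shot("top","a",(330,165,445,275),3.5);b=shot("scene","b",(150,120,310,290),3)
print(proj("top",[s['eef_pos'],[462.7,-267.4,169]])*3.5-np.array([330,165])*3.5,proj("scene",[s['eef_pos'],[462.7,-267.4,169]])*3-np.array([150,120])*3)
a=cv2.imread("pics/a.png");b=cv2.imread("pics/b.png");h=385
cv2.imwrite("pics/ab.png",np.hstack([a,cv2.resize(b,(362,385))]))
E
```

```text
[ 0.16  0.5   0.47  1.85 -0.29  0.86  0.58] [ 461.98850085 -267.75147725  230.07170001] [-3.14045468e+00  1.44684342e-03  1.38258418e+00] 2.475
[1.0, 1.0, 91.0] [-0.001, 0.001, -0.001]
[[260.58130216 147.25076409]
 [243.64491354 161.00976989]] [[199.69043542 169.3353011 ]
 [211.6521363  227.00349128]]
```

View pics/ab.png

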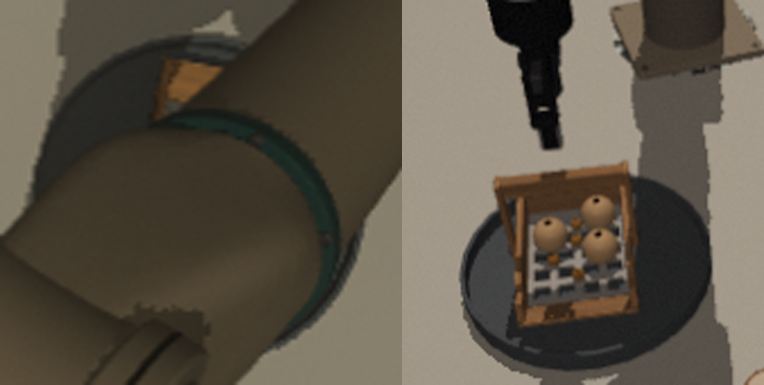

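The gripper sits above the middle of the bar, and the bar's projected position matches the picture at (562,172). I'll descend and close.

Call:
{"fn": "play_rows", "kwargs": {"deltas": [1,1,50,0,0,0,1,1,1,80,0,0,0,1,1,1,91,0,0,0,1,1,1,91,0,0,0,0,1,1,91,0,0,0,0,1,1,91,0,0,0,0,1,1,91,0,0,0,0,1,1,91,0,0,0,0,1,1,91,0,0,0,0]}}

```text
clock: 3.7
eef_pos: [465.7, -264.0, 140.1]
tool_rot: [3.14, 0.0, 1.389]
force: [-0.8, 0.3, 6.5]
width: 15.0
gripper_force: 58.6
```

Call:
{"fn": "play_rows", "kwargs": {"deltas": [0,0,-12,0,0,0,0,0,0,-35,0,0,0,0,0,0,-35,0,0,0,0,0,15,-34,0.15,0,0,0,0,28,-31,0.28,0,0,0,0,28,-31,0.28,0,0,0]}}

```text
clock: 4.45
eef_pos: [495.7, -267.6, 166.7]
tool_rot: [-2.86, -0.001, 1.393]
force: [0.2, 0.3, -7.3]
width: 15.0
gripper_force: 59.8
```

```bash
python3 - <<'E'
from h import *
s=read_state();print(s['qpos'].round(2),s['eef_pos'],s['tool_rot'],s['force'],s['clock'])
shot("scene","d",(170,150,310,290),4)
E
```

```text
[ 0.14  0.77  0.48  1.58 -0.25  1.13  0.5 ] [ 495.70633244 -267.62430142  166.66279343] [-2.86017909e+00 -7.42270601e-04  1.39289345e+00] [ 0.19871974  0.30673039 -7.33245534] 4.45
```

View pics/d.png

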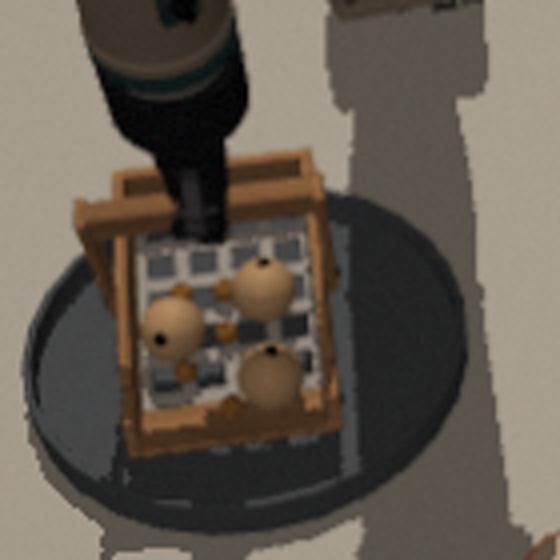

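The sieve is tipped lip-down and firmly held, with all eight beads still inside. I'll rock it back past level, then level it.

Call:
{"fn": "play_rows", "kwargs": {"deltas": [0,-15,1,-0.15,0,0,0,0,-28,4,-0.28,0,0,0,0,-42,9,-0.43,0,0,0,0,-54,15,-0.56,0,0,0,0,-54,15,-0.56,0,0,0,0,-42,9,-0.43,0,0,0,0,-28,4,-0.28,0,0,0,0,-28,4,-0.28,0,0,0]}}

```text
clock: 5.5
eef_pos: [469.9, -264.1, 174.5]
tool_rot: [3.139, 0.004, 1.394]
force: [0.5, 0.8, -5.7]
width: 15.2
gripper_force: 60.2
```

Call:
{"fn": "play_rows", "kwargs": {"deltas": [-15,0,1,0,0.15,0,0,-28,0,4,0,0.28,0,0,-28,0,4,0,0.28,0,0,-15,0,1,0,0.15,0,0,0,0,0,0,0,0,0,15,0,1,0,-0.15,0,0,28,0,4,0,-0.28,0,0,28,0,4,0,-0.28,0,0,15,0,1,0,-0.15,0,0,0,0,0,0,0,0,0]}}

```text
clock: 6.75
eef_pos: [466.0, -261.8, 174.9]
tool_rot: [3.14, -0.004, 1.394]
force: [-0.7, -0.9, -5.7]
width: 14.9
gripper_force: 59.7
```

```bash
python3 - <<'E'
from h import *
s=read_state();print(s['qpos'].round(2),s['eef_pos'],s['tool_rot'],s['force'],s['clock'])
shot("scene","e",(170,150,310,290),4)
E
```

```text
[ 0.17  0.58  0.43  1.91 -0.36  0.73  0.64] [ 466.01899564 -261.82513944  174.94584743] [ 3.14019968 -0.0044667   1.39435407] [-0.70433223 -0.89574091 -5.69203647] 6.75
```

View pics/e.png

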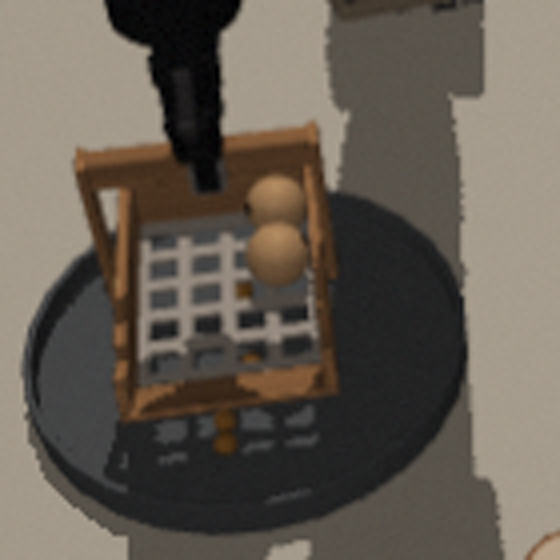

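Two brass beads are in the tray at about (225,430), and the others are still to be found. Two wooden beads are visible along the right wall, with the third likely behind them. I'll do a conical rock.

Call:
{"fn": "play_rows", "kwargs": {"deltas": [-15,0,1,0,0.15,0,0,-26,0,3,0,0.26,0,0,-21,-15,3,-0.15,0.21,0,0,-8,-25,3,-0.25,0.08,0,0,8,-25,3,-0.25,-0.08,0,0,21,-15,3,-0.15,-0.21,0,0,26,0,3,0,-0.26,0,0,21,12,3,0.12,-0.21,0,0,6,15,1,0.15,-0.06,0,0,0,0,0,0,0,0,0]}}

```text
clock: 8.05
eef_pos: [470.7, -268.4, 174.4]
tool_rot: [3.133, 0.006, 1.392]
force: [-0.6, -2.4, -5.5]
width: 15.1
gripper_force: 59.6
```

Call:
{"fn": "play_rows", "kwargs": {"deltas": [15,0,1,0,-0.15,0,0,26,0,3,0,-0.26,0,0,21,-15,3,-0.15,-0.21,0,0,8,-25,3,-0.25,-0.08,0,0,-8,-25,3,-0.25,0.08,0,0,-21,-15,3,-0.15,0.21,0,0,-26,0,3,0,0.26,0,0,-21,12,3,0.12,0.21,0,0,-6,15,1,0.15,0.06,0,0,0,0,0,0,0,0,0]}}

```text
clock: 9.3
eef_pos: [471.5, -260.9, 173.2]
tool_rot: [3.135, 0.003, 1.398]
force: [1.0, 1.8, -5.9]
width: 14.9
gripper_force: 59.9
```

Call:
{"fn": "play_rows", "kwargs": {"deltas": [0,15,1,0.15,0,0,0,0,25,3,0.25,0,0,0,0,25,3,0.25,0,0,0,0,15,1,0.15,0,0,0,0,0,0,0,0,0,0,0,-15,1,-0.15,0,0,0,0,-15,1,-0.15,0,0,0,0,0,0,0,0,0,0,0,0,0,0,0,0,0]}}

```text
clock: 10.42
eef_pos: [469.6, -265.0, 175.0]
tool_rot: [3.138, 0.003, 1.392]
force: [1.0, 0.2, -4.3]
width: 15.5
gripper_force: 60.4
```

```bash
python3 - <<'E'
from h import *
s=read_state();print(s['qpos'].round(2),s['eef_pos'],s['tool_rot'],s['force'],s['clock'])
shot("scene","f",(170,150,310,290),4)
E
```

```text
[ 0.17  0.58  0.43  1.9  -0.35  0.73  0.63] [ 469.59320381 -264.97584438  175.01501567] [3.13838430e+00 3.10022449e-03 1.39166189e+00] [ 0.96686851  0.22974119 -4.26631478] 10.425
```

View pics/f.png

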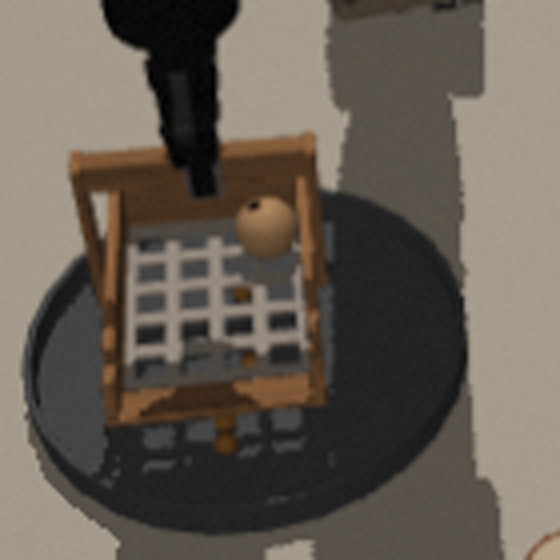

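Only one wooden bead is visible in this view at (265,225). I'm taking a wide composite to find the others.

```bash
python3 - <<'E'
from h import *
a=cv2.cvtColor(get_image("scene"),cv2.COLOR_RGB2BGR);b=cv2.cvtColor(get_image("top"),cv2.COLOR_RGB2BGR)
cv2.imwrite("pics/g_s.png",a);cv2.imwrite("pics/g_t.png",b)
A=cv2.resize(a[140:400,20:420],(800,520)[:2] and (615,400),interpolation=2)
B=cv2.resize(b[80:290,250:560],(295,200),interpolation=2)
C=np.zeros((600,615,3),np.uint8);C[:400]=A;C[400:,:295]=B
C[400:,305:605]=cv2.resize(cv2.imread("pics/g_s.png")[180:260,180:300],(300,200),interpolation=2)
C=cv2.convertScaleAbs(C,alpha=1.6);cv2.imwrite("pics/g.png",C);print(read_state()['force'])
E
```

```text
[-0.54251547  0.18468341 -4.43282822]
```

View pics/g.png

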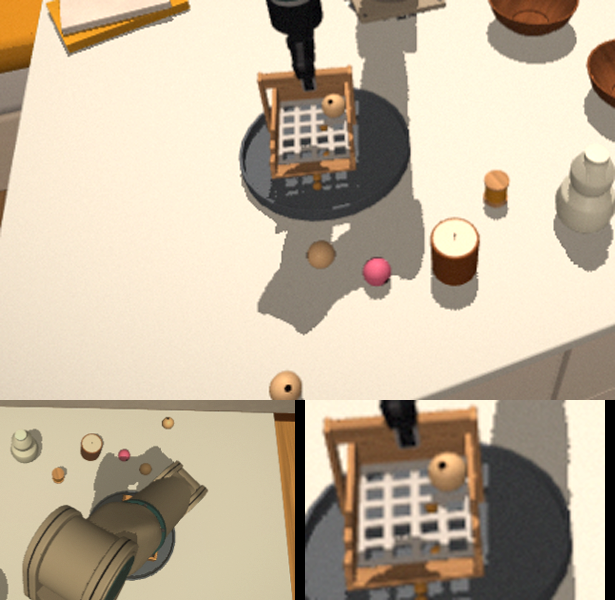

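Two wooden beads slipped out over the lip onto the table, at scene px (228,305) and (206,392). I'll put them back in the sieve before pouring. First I'll measure their positions and check whether they're moving.

```bash
python3 - <<'E'
from h import *
def blobs(im,box,h0,h1,smin,vmin,amin):
    x0,y0,x1,y1=box;hsv=cv2.cvtColor(im[y0:y1,x0:x1],cv2.COLOR_BGR2HSV)
    m=cv2.inRange(hsv,(h0,smin,vmin),(h1,255,255))
    n,l,s,c=cv2.connectedComponentsWithStats(m)
    return [((c[i]+[x0,y0]).round(1).tolist(),int(s[i,4])) for i in range(1,n) if s[i,4]>=amin]
old=cv2.imread("pics/g_s.png");new=cv2.cvtColor(get_image("scene"),cv2.COLOR_RGB2BGR);cv2.imwrite("pics/n_s.png",new)
for im in(old,new): print(blobs(im,(190,285,245,400),8,25,70,40,30))
t=cv2.cvtColor(get_image("top"),cv2.COLOR_RGB2BGR)
print("top",blobs(cv2.imread("pics/g_t.png"),(385,80,560,170),8,25,60,40,15),blobs(t,(385,80,560,170),8,25,60,40,15))
print("brass",blobs(new,(185,205,265,275),8,22,150,45,4))
for uv in[(228,305),(206,391.6)]: print(ray("scene",uv,21))
E
```

```text
[([228.4, 305.0], 269), ([205.3, 390.8], 328)]
[([229.1, 311.7], 276), ([205.3, 390.7], 329)]
top [([506.9, 103.2], 3560), ([426.1, 103.7], 145), ([433.0, 160.6], 751), ([402.6, 152.2], 155)] [([506.9, 103.3], 3551), ([426.1, 103.8], 146), ([403.0, 147.3], 155), ([433.1, 160.7], 717)]
brass [([230.4, 222.1], 11), ([217.5, 248.5], 4), ([225.9, 257.6], 43)]
[ 676.9 -314.1   21. ]
[ 860.2 -397.7   21. ]
```

```bash
python3 - <<'E'
from h import *
for i in range(4):
    im=cv2.cvtColor(get_image("top"),cv2.COLOR_RGB2BGR);t=read_state()['clock']
    hsv=cv2.cvtColor(im[90:165,392:415],cv2.COLOR_BGR2HSV);m=cv2.inRange(hsv,(8,60,40),(25,255,255))
    n,l,s,c=cv2.connectedComponentsWithStats(m)
    i=1+np.argmax(s[1:,4]);print(t,s[i,4],c[i]+[392,90],ray("top",c[i]+[392,90],21))
print(ray("top",(402.6,152.2),21),ray("top",(403,147.3),21),"far",ray("top",(426.1,103.8),21),"edge",ray("top",(400,87),0),ray("top",(540,95),0))
E
```

```text
10.725 158 [403.26582278 145.26582278] [ 711.  -315.1   21. ]
10.775 153 [403.26143791 143.28104575] [ 717.9 -315.2   21. ]
10.825 154 [403.5        141.38311688] [ 724.5 -316.2   21. ]
10.875 154 [403.66233766 139.66883117] [ 730.5 -316.9   21. ]
[ 686.9 -312.3   21. ] [ 703.9 -314.    21. ] far [ 860.9 -396.5   21. ] edge [ 932. -314.    0.] [ 916.9 -806.2    0. ]
```

The rolling bead is slowing and should stop near (767,-320). Meanwhile I'll shake once more with the lip kept up.

Call:
{"fn": "play_rows", "kwargs": {"deltas": [0,-15,1,-0.15,0,0,0,-13,-20,3,-0.2,0.13,0,0,-26,-20,5,-0.2,0.26,0,0,-26,-20,5,-0.2,0.26,0,0,-9,-20,3,-0.2,0.09,0,0,9,-20,3,-0.2,-0.09,0,0,26,-20,5,-0.2,-0.26,0,0,26,-20,5,-0.2,-0.26,0,0,12,-10,2,-0.1,-0.12,0,0,0,0,0,0,0,0,0]}}

```text
clock: 12.12
eef_pos: [470.1, -255.6, 175.1]
tool_rot: [-3.14, -0.003, 1.407]
force: [1.6, -2.7, -4.9]
width: 15.1
gripper_force: 58.8
```

```bash
python3 - <<'E'
from h import *
s=read_state();print(s['eef_pos'],s['tool_rot'],s['force'],s['clock'])
im=cv2.cvtColor(get_image("scene"),cv2.COLOR_RGB2BGR);cv2.imwrite("pics/i_s.png",im)
t=cv2.cvtColor(get_image("top"),cv2.COLOR_RGB2BGR);cv2.imwrite("pics/i_t.png",t)
hsv=cv2.cvtColor(t[90:165,392:440],cv2.COLOR_BGR2HSV);m=cv2.inRange(hsv,(8,60,40),(25,255,255))
n,l,q,c=cv2.connectedComponentsWithStats(m)
for i in range(1,n):
    if q[i,4]>40: print(q[i,4],ray("top",c[i]+[392,90],21))
x0,y0,x1,y1=185,200,265,275
for nm in("n_s","i_s"):
    im=cv2.imread(f"pics/{nm}.png");hsv=cv2.cvtColor(im[y0:y1,x0:x1],cv2.COLOR_BGR2HSV);m=cv2.inRange(hsv,(8,140,35),(22,255,255))
    n,l,q,c=cv2.connectedComponentsWithStats(m);print(nm,[((c[i]+[x0,y0]).round(1).tolist(),int(q[i,4])) for i in range(1,n) if q[i,4]>3])
pi=np.pi
rows([(472,-265,250,pi,0,1.39),(490,-130,250,pi,0,1.45),(470,0,250,pi,0,1.571),(470,0,150,pi,0,1.571),(470,0,134,pi,0,1.571)])
E
```

```text
[ 470.06997323 -255.64982912  175.12510355] [-3.14032705 -0.00334813  1.40740294] [ 1.5999953  -2.7360011  -4.92204755] 12.125
145 [ 860.8 -396.4   21. ]
153 [ 765.5 -320.7   21. ]
399 [ 675.8 -398.2   21. ]
n_s [([215.5, 232.7], 711), ([247.4, 210.7], 90), ([230.4, 222.1], 11)]
i_s [([198.9, 210.6], 50), ([227.5, 232.1], 747)]
[4.0, 3.0, -74.0] [0.006, 0.005, -0.003]
[140.0, -4.0, -75.0] [0.006, 0.006, -0.063]
[264.0, -48.0, -76.0] [0.006, 0.006, -0.183]
[265.0, -48.0, 24.0] [0.006, 0.006, -0.183]
[265.0, -48.0, 40.0] [0.006, 0.006, -0.183]
```

Call:
{"fn": "play_rows", "kwargs": {"deltas": [5,0,-12,0,0,0,0,20,0,-25,0,0,-0.01,0,50,0,-30,0,0,-0.03,0,85,0,-30,0,0,-0.06,0,122,-5,-30,0,0,-0.09,0,160,-12,-30,0,0,-0.12,0,197,-22,-30,0,0,-0.15,0,230,-35,-30,0,0,-0.17,0,255,-45,-20,0,0,-0.183,0,264,-48,-5,0,0,-0.183,0]}}

```text
clock: 13.48
eef_pos: [464.9, 8.7, 180.0]
tool_rot: [3.14, -0.003, 1.577]
force: [0.1, -0.2, -4.8]
width: 15.2
gripper_force: 59.0
```

```bash
python3 - <<'E'
from h import *
s=read_state();print(s['eef_pos'],s['tool_rot'],s['force'],s['clock'])
im=cv2.cvtColor(get_image("scene"),cv2.COLOR_RGB2BGR)
t=cv2.cvtColor(get_image("top"),cv2.COLOR_RGB2BGR)
p=[[456,-256,8]];u=proj("scene",p)[0].astype(int);v=proj("top",p)[0].astype(int)
A=cv2.resize(im[u[1]-55:u[1]+55,u[0]-70:u[0]+70],None,fx=3,fy=3,interpolation=2)
B=cv2.resize(t[v[1]-55:v[1]+55,v[0]-55:v[0]+55],None,fx=3,fy=3,interpolation=2)
w=proj("scene",[[470,0,60]])[0].astype(int)
D=cv2.resize(im[w[1]-45:w[1]+45,w[0]-70:w[0]+70],None,fx=3,fy=3,interpolation=2)
C=np.zeros((600,750,3),np.uint8);C[:330,:420]=A;C[:330,420:750]=B;C[330:600,:420]=D
cv2.imwrite("pics/j.png",cv2.convertScaleAbs(C,alpha=1.6))
E
```

```text
[464.93378522   8.7182106  180.02363442] [ 3.14047074e+00 -2.56154169e-03  1.57737248e+00] [ 0.06895483 -0.2281568  -4.76515256] 13.475
```

View pics/j.png

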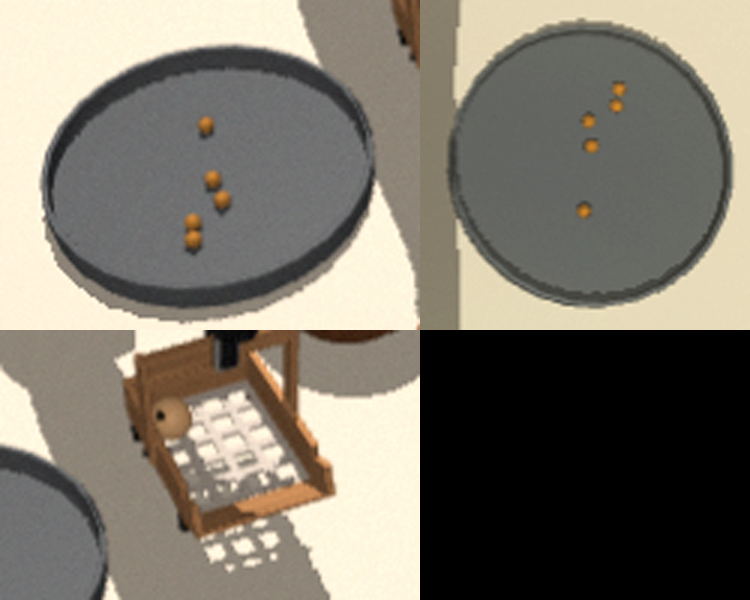

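All five brass beads are in the tray, and one wooden bead is in the sieve. I'll set the sieve down on the chest top.

Call:
{"fn": "play_rows", "kwargs": {"deltas": [0,0,20,0,0,0,0,0,0,38,0,0,0,0,0,0,46,0,0,0,0,0,0,48,0,0,0,0,0,0,48,0,0,0,0,0,0,48,0,0,0,1,0,0,48,0,0,0,1,0,0,48,0,0,0,1,0,0,10,0,0,0,1,0,0,-45,0,0,0,1]}}

```text
clock: 14.82
eef_pos: [464.8, 4.2, 224.2]
tool_rot: [-3.138, 0.001, 1.571]
force: [1.8, 0.7, -0.4]
width: 85.5
gripper_force: 0.0
```

```bash
python3 - <<'E'
from h import *
pi=np.pi
s=read_state();print(s['qpos'].round(2),s['eef_pos'],s['tool_rot'],s['force'],s['clock'])
# approach bead1 radially: azimuth
az=np.arctan2(-320.7,765.5);print(az,np.hypot(765.5,320.7))
rows([(600,-120,200,pi,0,az+pi/2),(765.5,-320.7,110,pi,0,az+pi/2),(765.5,-320.7,6,pi,0,az+pi/2)])
E
```

```text
[-0.42  0.41  0.49  2.03 -0.27  0.76  0.23] [464.77358506   4.18956194 224.16687417] [-3.13760704e+00  1.09473227e-03  1.57102257e+00] [ 1.81922589  0.67693978 -0.39059651] 14.825
-0.3967281857231633 829.963095565098
[-124.0, 135.0, 24.0] [-0.004, 0.002, 0.397]
[-325.0, 301.0, 113.0] [-0.004, 0.002, 0.397]
[-325.0, 302.0, 217.0] [-0.004, 0.002, 0.397]
```

Call:
{"fn": "play_rows", "kwargs": {"deltas": [-40,45,5,0,0,0.1,1,-82,88,12,0,0,0.2,1,-124,132,24,0,0,0.3,1,-170,172,40,0,0,0.397,1,-215,210,60,0,0,0.397,1,-258,246,80,0,0,0.397,1,-300,280,105,0,0,0.397,1,-325,302,140,0,0,0.397,1,-325,302,180,0,0,0.397,1,-325,302,180,0,0,0.397,1]}}

```text
clock: 16.08
eef_pos: [764.6, -319.3, 38.3]
tool_rot: [-3.132, -0.0, 1.173]
force: [-0.1, -0.2, 0.6]
width: 85.3
gripper_force: 0.0
```

```bash
python3 - <<'E'
from h import *
pi=np.pi;az=-.3967
s=read_state();print(s['qpos'].round(2),s['eef_pos'],s['tool_rot'],s['clock'])
im=cv2.cvtColor(get_image("scene"),cv2.COLOR_RGB2BGR)
hsv=cv2.cvtColor(im[320:400,190:260],cv2.COLOR_BGR2HSV);m=cv2.inRange(hsv,(8,70,40),(25,255,255))
n,l,q,c=cv2.connectedComponentsWithStats(m)
for i in range(1,n):
    if q[i,4]>40: print(q[i,4],c[i]+[190,320],ray("scene",c[i]+[190,320],21))
rows([(765.5,-320.7,5,pi,0,az+pi/2)])
E
```

```text
[ 0.19  1.16  0.47  1.   -0.49  1.09  0.23] [ 764.57079543 -319.25108809   38.34084632] [-3.13175410e+00 -2.34445923e-04  1.17313386e+00] 16.075
162 [235.91975309 338.88271605] [ 767.9 -315.9   21. ]
322 [205.23291925 390.8447205 ] [ 858.1 -398.9   21. ]
[-1.0, -1.0, 37.0] [-0.004, 0.0, 0.0]
```

Call:
{"fn": "play_rows", "kwargs": {"deltas": [0,0,31,0,0,0,1,0,0,31,0,0,0,1,0,0,31,0,0,0,0.3,0,0,31,0,0,0,0.3,0,0,31,0,0,0,0,0,0,31,0,0,0,0,0,0,0,0,0,0,0,0,0,-60,0,0,0,0]}}

```text
clock: 17.12
eef_pos: [766.0, -318.9, 101.3]
tool_rot: [-3.134, -0.001, 1.174]
force: [1.7, 0.1, -0.4]
width: 39.0
gripper_force: 60.3
```

```bash
python3 - <<'E'
from h import *
pi=np.pi
s=read_state();print(s['qpos'].round(2),s['eef_pos'],s['tool_rot'],s['clock'])
# sieve at grip (465,4): drop front half between bar and lip: (505..520)
rows([(600,-140,180,pi,0,1.3),(518,4,150,pi,0,1.571),(518,4,100,pi,0,1.571)])
E
```

```text
[ 0.18  1.1   0.49  0.97 -0.47  1.18  0.22] [ 765.95362162 -318.91804416  101.26915857] [-3.13440566e+00 -5.21610699e-04  1.17415363e+00] 17.125
[101.0, -223.0, -77.0] [-0.007, -0.001, -0.126]
[202.0, -354.0, -46.0] [-0.007, -0.002, -0.397]
[202.0, -353.0, 4.0] [-0.007, -0.002, -0.397]
```

Call:
{"fn": "play_rows", "kwargs": {"deltas": [25,-45,-25,0,0,0.15,0,50,-90,-45,0,0,0.32,0,77,-135,-60,0,0,0.49,0,105,-180,-65,0,0,0.66,0,132,-222,-65,0,0,0.83,0,160,-262,-65,0,0,1.0,0,187,-302,-65,0,0,1.174,0,213,-340,-60,0,0,1.174,0,237,-374,-40,0,0,1.174,0,237,-374,-40,0,0,1.174,0]}}

```text
clock: 18.38
eef_pos: [511.6, 46.9, 142.8]
tool_rot: [-3.139, 0.005, 0.006]
force: [-0.4, -0.4, 0.3]
width: 39.0
gripper_force: 60.4
```

```bash
python3 - <<'E'
from h import *
pi=np.pi
s=read_state();print(s['qpos'].round(2),s['eef_pos'],s['tool_rot'],s['clock'])
rows([(512,44,92,pi,0,0)])
E
```

```text
[-0.66  0.72  0.83  1.99 -0.76  0.78 -0.94] [511.62763252  46.8705933  142.81855635] [-3.13871516  0.00504237  0.00607539] 18.375
[1.0, 3.0, 51.0] [-0.003, 0.005, 0.006]
```

Call:
{"fn": "play_rows", "kwargs": {"deltas": [0,2,25,0,0,0,0,0,2,48,0,0,0,0,0,2,50,0,0,0,0,0,2,50,0,0,0,0.65,0,2,50,0,0,0,0.65,0,2,40,0,0,0,0.65,0,2,-10,0,0,0,0.65]}}

```text
clock: 19.25
eef_pos: [513.0, 41.0, 153.9]
tool_rot: [3.141, 0.004, 0.001]
force: [0.9, 0.6, 0.7]
width: 55.4
gripper_force: 0.0
```

```bash
python3 - <<'E'
from h import *
pi=np.pi
s=read_state();print(s['qpos'].round(2),s['eef_pos'],s['tool_rot'],s['force'],s['clock'])
t=cv2.cvtColor(get_image("scene"),cv2.COLOR_RGB2BGR);cv2.imwrite("pics/k_s.png",t)
x0,y0,x1,y1=240,130,400,270
hsv=cv2.cvtColor(t[y0:y1,x0:x1],cv2.COLOR_BGR2HSV)
print(proj("scene",[[512,44,47],[512,-10,47],[420,-40,47]]))
# circles
g=cv2.resize(cv2.cvtColor(t[y0:y1,x0:x1],cv2.COLOR_BGR2GRAY),None,fx=4,fy=4,interpolation=2)
c=cv2.HoughCircles(g,cv2.HOUGH_GRADIENT,1,30,param1=80,param2=22,minRadius=22,maxRadius=42)
if c is not None: print((c[0]/4+[x0,y0,0]).round(1)[:6])
az=np.arctan2(-398,859.5)
for tl in(.6,.8):
  # tool z tilted outward by tl: Ry-like: R = Rz(az) * Ry(-?)...
  Rt=R.from_euler('z',az)*R.from_euler('y',-tl)*R.from_euler('xyz',[pi,0,pi/2])
  print(Rt.as_matrix()[:,2].round(2),Rt.as_euler('xyz').round(3)); d=Rt.as_matrix()[:,2]
  P=np.array([859.5,-398,21])+d*17
  e=Rt.as_euler('xyz')
  rows([(*(P-d*150),*e),(*(P-d*90),*e),(*P,*e)])
E
```

```text
[-0.67  0.71  0.85  1.98 -0.74  0.8  -0.95] [513.0449125   40.98199144 153.94754825] [3.14118535e+00 4.47600270e-03 6.28421652e-04] [0.87299446 0.57157075 0.73912931] 19.25
[[341.56645499 213.52514791]
 [323.5555988  218.26670329]
 [302.23616359 199.53921194]]
[ 0.51 -0.24 -0.83] [ 2.542 -0.     1.137]
[274.0, 406.0, 32.0] [-0.529, 0.335, -1.104]
[305.0, 420.0, 81.0] [-0.529, 0.335, -1.104]
[350.0, 441.0, 156.0] [-0.529, 0.335, -1.104]
[ 0.65 -0.3  -0.7 ] [ 2.342 -0.     1.137]
[256.0, 397.0, 49.0] [-0.706, 0.448, -1.076]
[295.0, 415.0, 91.0] [-0.706, 0.448, -1.076]
[353.0, 442.0, 154.0] [-0.706, 0.448, -1.076]
```

```bash
python3 - <<'E'
from h import *
pi=np.pi
az=np.arctan2(-398,859.5);tl=.6
Rt=R.from_euler('z',az)*R.from_euler('y',-tl)*R.from_euler('x',pi);d=Rt.as_matrix()[:,2];print(d,Rt.as_matrix()[:,0])
P=np.array([859.5,-398,21])+d*11;e=Rt.as_euler('xyz');print(P,e)
rows([(*(P-d*120),*e),(*(P-d*60),*e),(*P,*e)])
E
```

```text
[ 0.51237542 -0.23726052 -0.82533561] [ 0.74893707 -0.34680274  0.56464247]
[ 865.1361296  -400.60986571   11.92130824] [ 3.14159265 -0.6        -0.43366132]
[286.0, 411.0, 52.0] [-0.131, 0.584, 0.419]
[317.0, 426.0, 101.0] [-0.131, 0.584, 0.419]
[347.0, 440.0, 151.0] [-0.131, 0.584, 0.419]
```

Call:
{"fn": "play_rows", "kwargs": {"deltas": [28,45,-20,0,0,0,1,60,90,-25,-0.03,0.12,0.08,1,92,135,-20,-0.05,0.25,0.17,1,125,180,-10,-0.08,0.37,0.26,1,157,226,0,-0.1,0.48,0.34,1,190,272,15,-0.131,0.584,0.419,1,222,318,28,-0.131,0.584,0.419,1,254,365,40,-0.131,0.584,0.419,1,286,411,52,-0.131,0.584,0.419,1,286,411,52,-0.131,0.584,0.419,1]}}

```text
clock: 20.55
eef_pos: [800.8, -377.2, 102.6]
tool_rot: [3.134, -0.588, -0.434]
force: [-1.0, -0.1, 0.5]
width: 85.0
gripper_force: 0.0
```

```bash
python3 - <<'E'
from h import *
s=read_state();print(s['qpos'].round(2),s['eef_pos'],s['tool_rot'],s['clock'])
P=[865.1,-400.6,12];e=[np.pi,-.6,-.4337]
im=cv2.cvtColor(get_image("scene"),cv2.COLOR_RGB2BGR);cv2.imwrite("pics/l_s.png",im)
im2=cv2.cvtColor(get_image("top"),cv2.COLOR_RGB2BGR);cv2.imwrite("pics/l_t.png",im2)
hsv=cv2.cvtColor(im[370:400,190:230],cv2.COLOR_BGR2HSV);m=cv2.inRange(hsv,(8,70,40),(25,255,255))
n,l,q,c=cv2.connectedComponentsWithStats(m);i=1+np.argmax(q[1:,4]);print(q[i,4],c[i]+[190,370],ray("scene",c[i]+[190,370],21))
rows([(*P,*e)])
E
```

```text
[ 0.22  0.93  0.34  1.53 -1.1   0.23 -0.65] [ 800.78125718 -377.15718009  102.56186503] [ 3.1343031  -0.5876856  -0.43353606] 20.55
333 [205.26126126 390.75675676] [ 858.  -398.8   21. ]
[6.0, 0.0, 115.0] [0.001, 0.012, 0.003]
```

Call:
{"fn": "play_rows", "kwargs": {"deltas": [2,0,45,0,0,0,1,5,0,90,0,0,0,1,6,0,112,0,0,0,1,6,0,114,0,0,0,1,6,0,114,0,0,0,1]}}

```text
clock: 21.28
eef_pos: [865.4, -398.5, 14.2]
tool_rot: [3.138, -0.59, -0.429]
force: [0.1, -0.9, 1.4]
width: 85.6
gripper_force: 0.0
```

```bash
python3 - <<'E'
from h import *
s=read_state();print(s['qpos'].round(2),s['eef_pos'],s['tool_rot'],s['force'],s['clock'])
P=[865.1,-400.6,12];e=[np.pi,-.6,-.4337]
rows([(*P,*e)])
E
```

```text
[ 0.23  1.14  0.35  1.3  -1.1   0.26 -0.71] [ 865.41957111 -398.48356898   14.24482428] [ 3.13847655 -0.58955355 -0.42872463] [ 0.07772729 -0.89162203  1.35311119] 21.275
[-1.0, 2.0, 2.0] [0.0, 0.01, 0.004]
```

Call:
{"fn": "play_rows", "kwargs": {"deltas": [0,1,1,0,0,0,0.3,0,1,1,0,0,0,0.3,0,1,1,0,0,0,0,0,1,1,0,0,0,0,0,0,-40,0,0,0,0,0,0,-90,0,0,0,0]}}

```text
clock: 22.02
eef_pos: [817.9, -377.7, 85.6]
tool_rot: [3.139, -0.585, -0.43]
force: [0.5, -0.7, 1.5]
width: 39.2
gripper_force: 60.4
```

```bash
python3 - <<'E'
from h import *
pi=np.pi
s=read_state();print(s['qpos'].round(2),s['eef_pos'],s['tool_rot'],s['clock'])
rows([(700,-240,170,pi,-.2,-.2),(600,-120,170,pi,0,0),(512,-10,150,pi,0,0),(512,-10,92,pi,0,0)])
E
```

```text
[ 0.21  0.98  0.34  1.48 -1.09  0.25 -0.67] [ 817.9178961  -377.72792701   85.58261577] [ 3.13865432 -0.58489182 -0.42996991] 22.025
[-91.0, -76.0, -161.0] [0.091, -0.383, -0.214]
[-208.0, -143.0, -239.0] [0.129, -0.575, -0.418]
[-324.0, -206.0, -292.0] [0.129, -0.575, -0.418]
[-356.0, -206.0, -244.0] [0.129, -0.575, -0.418]
```

Call:
{"fn": "play_rows", "kwargs": {"deltas": [-22,-19,-40,0.02,-0.1,-0.05,0,-45,-38,-80,0.05,-0.2,-0.11,0,-68,-57,-120,0.07,-0.29,-0.16,0,-91,-76,-161,0.091,-0.383,-0.214,0,-130,-98,-187,0.1,-0.45,-0.28,0,-169,-120,-213,0.12,-0.52,-0.35,0,-208,-143,-239,0.129,-0.575,-0.418,0,-247,-164,-257,0.129,-0.575,-0.418,0,-286,-185,-275,0.129,-0.575,-0.418,0,-324,-206,-292,0.129,-0.575,-0.418,0]}}

```text
clock: 23.28
eef_pos: [512.5, -9.4, 149.6]
tool_rot: [3.141, -0.003, -0.0]
force: [1.4, 1.2, -0.7]
width: 39.4
gripper_force: 60.3
```

```bash
python3 - <<'E'
from h import *
pi=np.pi
s=read_state();print(s['qpos'].round(2),s['eef_pos'],s['tool_rot'],s['clock'])
rows([(512,-10,92,pi,0,0)])
E
```

```text
[-0.49  0.65  0.7   1.99 -0.63  0.72 -0.97] [512.52815199  -9.40679115 149.60158462] [ 3.14091042e+00 -2.90296064e-03 -4.36071485e-04] 23.275
[-1.0, 1.0, 58.0] [0.001, -0.003, -0.0]
```

Call:
{"fn": "play_rows", "kwargs": {"deltas": [0,0,30,0,0,0,0,0,0,55,0,0,0,0,0,0,57,0,0,0,0,0,0,57,0,0,0,0.65,0,0,57,0,0,0,0.65,0,0,40,0,0,0,0.65,0,0,-10,0,0,0,0.65,0,0,-60,0,0,-0.1,1,0,0,-80,0,0,-0.28,1]}}

```text
clock: 24.4
eef_pos: [514.9, -11.4, 234.0]
tool_rot: [3.137, -0.008, 0.284]
force: [-0.0, 0.2, -0.8]
width: 85.2
gripper_force: 0.0
```

```bash
python3 - <<'E'
from h import *
pi=np.pi
s=read_state();print(s['qpos'].round(2),s['eef_pos'],s['tool_rot'],s['clock'])
rows([(465,4,215,pi,0,1.571),(465,4,132,pi,0,1.571)])
im=cv2.cvtColor(get_image("scene"),cv2.COLOR_RGB2BGR)
t=cv2.cvtColor(get_image("top"),cv2.COLOR_RGB2BGR)
w=proj("scene",[[470,0,60]])[0].astype(int);v=proj("top",[[470,0,60]])[0].astype(int)
print(w-[50,50],v-[40,40])
D=cv2.resize(im[w[1]-50:w[1]+50,w[0]-50:w[0]+50],None,fx=4,fy=4,interpolation=2)
E=cv2.resize(t[v[1]-40:v[1]+40,v[0]-40:v[0]+40],None,fx=5,fy=5,interpolation=2)
cv2.imwrite("pics/m.png",cv2.convertScaleAbs(np.hstack([D,E]),alpha=1.5))
E
```

```text
[-0.52  0.52  0.73  1.91 -0.45  0.87 -0.85] [514.90106491 -11.43546106 233.98668752] [ 3.13745552 -0.00791174  0.28411298] 24.4
[-44.0, -29.0, 19.0] [0.009, -0.004, -1.287]
[-44.0, -29.0, 102.0] [0.009, -0.004, -1.287]
[271 154] [265 173]
```

View pics/m.png

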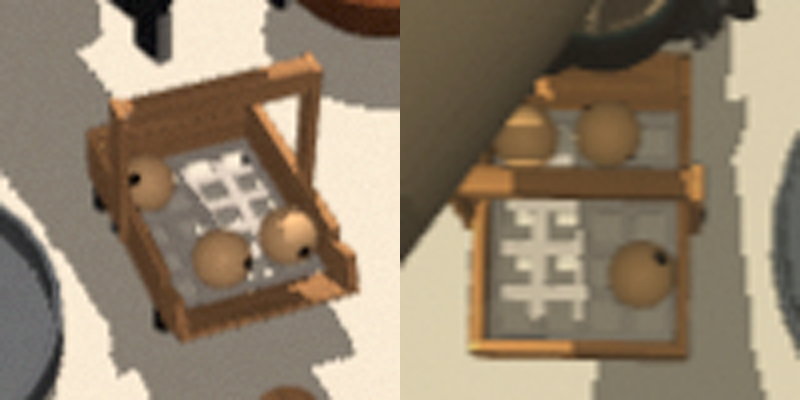

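All three wooden beads are in the sieve, with no brass left in it. I'll regrasp the bar.

Call:
{"fn": "play_rows", "kwargs": {"deltas": [-10,-8,5,0,0,-0.18,1,-20,-15,10,0,0,-0.36,1,-30,-22,19,0,0,-0.54,1,-40,-27,19,0,0,-0.72,1,-44,-29,19,0,0,-0.9,1,-44,-29,19,0,0,-1.08,1,-44,-29,19,0,0,-1.27,1,-44,-29,19,0.009,-0.004,-1.287,1,-44,-29,60,0.009,-0.004,-1.287,1]}}

```text
clock: 25.62
eef_pos: [466.1, 4.9, 171.0]
tool_rot: [3.141, -0.002, 1.561]
force: [-0.2, 0.1, -0.4]
width: 85.1
gripper_force: 0.0
```

```bash
python3 - <<'E'
from h import *
pi=np.pi
s=read_state();print(s['qpos'].round(2),s['eef_pos'],s['tool_rot'],s['force'],s['clock'])
rows([(465,4,133,pi,0,1.571)])
print("bar from picture",ray("top",(302,209.4),161))
E
```

```text
[-0.29  0.48  0.32  2.09 -0.26  0.61  0.19] [466.09462441   4.88526205 171.03382067] [ 3.14095037e+00 -1.57362532e-03  1.56117121e+00] [-0.16020193  0.09089654 -0.39625459] 25.625
[-1.0, -1.0, 38.0] [0.001, -0.002, -0.01]
bar from picture [463.2   5.  161. ]
```

Next I'll descend, close, and lift gently.

Call:
{"fn": "play_rows", "kwargs": {"deltas": [0,-1,25,0,0,-0.01,1,0,-1,38,0,0,-0.01,1,0,-1,38,0,0,-0.01,0,0,-1,38,0,0,-0.01,0,0,-1,38,0,0,-0.01,0,0,-1,38,0,0,-0.01,0,0,-1,38,0,0,-0.01,0,0,-1,20,0,0,-0.01,0,0,-1,-15,0,0,-0.01,0,0,-1,-50,0,0,-0.01,0]}}

```text
clock: 26.88
eef_pos: [461.0, 5.0, 219.7]
tool_rot: [-3.132, -0.001, 1.576]
force: [1.0, 0.8, -5.2]
width: 14.8
gripper_force: 59.6
```

```bash
cat >> h.py <<'E'
def pourpose(th,az=1.1,short=60,zl=92,C=(522,338)):
    u=np.array([np.cos(az),np.sin(az),0]);k=np.array([0,0,1.])
    L=np.array([*C,0])-short*u+zl*k
    c,s=np.cos(th),np.sin(th)
    g=L-u*(105*c-106*s)-k*(-105*s-106*c)
    t=g+18*(-s*u-c*k)
    Rt=R.from_euler('z',az)*R.from_euler('y',th)*R.from_euler('xyz',[np.pi,0,np.pi/2])
    return (*t.round(1),*Rt.as_euler('xyz'))
E
python3 - <<'E'
from h import *
s=read_state();print(s['qpos'].round(2),s['eef_pos'],s['tool_rot'],s['force'],s['clock'])
print(pourpose(0,zl=140),pourpose(.8))
rows([pourpose(-.12,zl=140)])
E
```

```text
[-0.33  0.4   0.36  2.04 -0.21  0.75  0.16] [460.99519709   4.99571771 219.72738175] [-3.13195086e+00 -7.98730254e-04  1.57633303e+00] [ 0.97417692  0.82773906 -5.19494599] 26.875
(np.float64(447.2), np.float64(191.0), np.float64(228.0), np.float64(3.141592653589793), np.float64(-2.220446049250313e-16), np.float64(2.670796326794896)) (np.float64(490.2), np.float64(275.6), np.float64(228.6), np.float64(-2.3415926535897933), np.float64(2.220446049250313e-16), np.float64(2.670796326794896))
[177.0, -17.0, 5.0] [-0.116, 0.06, -1.094]
```

Call:
{"fn": "play_rows", "kwargs": {"deltas": [10,0,0,-0.06,0,-0.06,0,28,0,0,-0.11,0.02,-0.18,0,48,-2,0,-0.12,0.02,-0.31,0,68,-4,1,-0.12,0.03,-0.44,0,88,-6,2,-0.12,0.03,-0.57,0,108,-8,3,-0.12,0.04,-0.7,0,128,-11,4,-0.12,0.05,-0.83,0,148,-14,5,-0.12,0.05,-0.95,0,167,-16,5,-0.116,0.06,-1.05,0,177,-17,5,-0.116,0.06,-1.094,0]}}

```text
clock: 28.12
eef_pos: [443.4, 182.1, 214.2]
tool_rot: [3.022, 0.001, 2.673]
force: [0.1, -1.2, -5.2]
width: 15.2
gripper_force: 59.7
```

```bash
python3 - <<'E'
from h import *
s=read_state();print(s['qpos'].round(2),s['eef_pos'],s['tool_rot'],s['force'],s['clock'])
t=cv2.cvtColor(get_image("top"),cv2.COLOR_RGB2BGR);cv2.imwrite("pics/o_t.png",t)
for th,z in[(0,130),(.15,115),(.3,100),(.45,92),(.6,92),(.7,92),(.8,92)]: rows([pourpose(th,zl=z)])
E
```

```text
[-0.37  0.37 -0.03  2.08 -0.11  0.6   0.8 ] [443.37949968 182.07681474 214.16431097] [3.02152522e+00 1.17352788e-03 2.67345458e+00] [ 0.09293552 -1.24896638 -5.22319651] 28.125
[0.0, 9.0, -3.0] [0.121, 0.001, 0.005]
[0.0, 23.0, -1.0] [0.271, 0.001, 0.005]
[0.0, 39.0, 4.0] [0.421, 0.002, 0.005]
[-0.0, 57.0, 4.0] [0.571, 0.002, 0.004]
[-0.0, 77.0, -0.0] [0.721, 0.003, 0.004]
[-0.0, 91.0, -2.0] [0.821, 0.003, 0.004]
[-0.0, 104.0, -2.0] [0.921, 0.003, 0.004]
```

Call:
{"fn": "play_rows", "kwargs": {"deltas": [0,9,-3,0.12,0,0,0,0,23,-1,0.27,0,0,0,0,39,4,0.42,0,0,0,0,57,4,0.57,0,0,0,0,67,2,0.65,0,0,0,0,77,0,0.72,0,0,0,0,84,-1,0.77,0,0,0,0,91,-2,0.82,0,0,0,0,97,-2,0.87,0,0,0,0,104,-2,0.92,0,0,0]}}

```text
clock: 29.42
eef_pos: [491.8, 274.2, 228.8]
tool_rot: [-2.344, 0.004, 2.671]
force: [-0.5, 0.9, -4.0]
width: 15.0
gripper_force: 60.4
```

```bash
cat >> h.py <<'E'
def wood(n,box,amin=25):
    t=cv2.cvtColor(get_image(n),cv2.COLOR_RGB2BGR);x0,y0,x1,y1=box;t0=t[y0:y1,x0:x1]
    g=cv2.resize(cv2.cvtColor(t0,cv2.COLOR_BGR2HSV),None,fx=1,fy=1)
    m=cv2.inRange(g,(8,60,125),(24,165,255));k,l,q,c=cv2.connectedComponentsWithStats(m)
    return [((c[i]+[x0,y0]).round(1).tolist(),int(q[i,4]),q[i,2:4].tolist()) for i in range(1,k) if q[i,4]>=amin]
E
python3 - <<'E'
from h import *
s=read_state();print(s['qpos'].round(2),s['eef_pos'],s['tool_rot'],s['force'],s['clock'])
print("top",wood("top",(150,150,280,260)));print("scene",wood("scene",(300,100,500,260)))
print(proj("top",[[522,338,30]]),proj("scene",[[522,338,30]]))
E
```

```text
[-0.8   0.95  0.17  1.16  0.19  1.77  0.42] [491.82503961 274.19223012 228.78519726] [-2.34446969  0.00408195  2.67059849] [-0.48336284  0.88283382 -4.008951  ] 29.425
top [([198.8, 199.1], 50, [8, 8])]
scene [([496.4, 114.5], 49, [10, 11]), ([301.6, 137.4], 25, [5, 13]), ([441.7, 190.1], 59, [10, 7]), ([428.8, 192.8], 66, [11, 8]), ([438.4, 200.1], 69, [11, 9]), ([342.7, 255.1], 141, [17, 10])]
[[199.46746561 196.69587429]] [[432.51518086 196.02707824]]
```

Three bead-sized blobs show in the bowl at scene px (442,190), (429,193) and (438,200). The measured force of about 4 N matches an empty sieve. I'll untip and head back.

```bash
python3 - <<'E'
from h import *
pi=np.pi
rows([pourpose(.6,zl=100),pourpose(.4,zl=110),pourpose(.2,zl=125),pourpose(0,zl=135),(455,100,215,pi,0,2.1),(463,5,200,pi,0,1.571)])
E
```

```text
[1.0, -22.0, 16.0] [-0.197, 0.003, -0.0]
[1.0, -40.0, 34.0] [-0.397, 0.003, -0.0]
[1.0, -56.0, 51.0] [-0.597, 0.003, 0.0]
[1.0, -63.0, 71.0] [-0.797, 0.003, 0.001]
[-47.0, -112.0, 132.0] [-0.774, 0.23, 0.54]
[-97.0, -158.0, 201.0] [-0.712, 0.44, 1.039]
```

Call:
{"fn": "play_rows", "kwargs": {"deltas": [1,-20,14,-0.17,0,0,0,1,-36,30,-0.34,0,0,0,1,-49,43,-0.51,0,0,0,1,-58,56,-0.68,0,0,0,1,-63,71,-0.797,0,0,0,-23,-88,101,-0.79,0.11,0.27,0,-47,-112,132,-0.774,0.23,0.54,0,-65,-128,155,-0.76,0.3,0.71,0,-82,-144,179,-0.735,0.37,0.87,0,-97,-158,201,-0.712,0.44,1.039,0]}}

```text
clock: 30.78
eef_pos: [461.5, 0.9, 203.0]
tool_rot: [-3.142, 0.002, 1.725]
force: [0.8, 0.5, -4.5]
width: 15.0
gripper_force: 60.0
```

```bash
python3 - <<'E'
from h import *
s=read_state();print(s['qpos'].round(2),s['eef_pos'],s['tool_rot'],s['force'],s['clock'])
rows([(463,5,200,np.pi,0,1.571),(463,5,132,np.pi,0,1.571)])
E
```

```text
[-0.29  0.42  0.31  2.06 -0.19  0.69  0.3 ] [461.49301022   0.91887943 202.97793109] [-3.14150367e+00  1.57562133e-03  1.72517796e+00] [ 0.82926321  0.5050716  -4.49064709] 30.775
[4.0, 2.0, 3.0] [0.0, 0.002, 0.154]
[4.0, 2.0, 71.0] [0.0, 0.002, 0.154]
```

Call:
{"fn": "play_rows", "kwargs": {"deltas": [0,0,30,0,0,0.1,0,0,0,55,0,0,0.1,0,0,0,67,0,0,0.1,0,0,0,71,0,0,0.1,0,0,0,71,0,0,0.1,0,0,0,71,0,0,0.1,1,0,0,71,0,0,0.1,1,0,0,71,0,0,0.1,1,0,0,25,0,0,0.1,1,0,0,-35,0,0,0.1,1]}}

```text
clock: 32.02
eef_pos: [461.9, 3.2, 238.1]
tool_rot: [-3.139, 0.002, 1.634]
force: [1.6, 1.0, 0.6]
width: 85.6
gripper_force: 0.0
```

Call:
{"fn": "play_rows", "kwargs": {"deltas": [0,0,-50,0,0,0,1,40,0,-90,0,0,0,1,90,0,-90,0,0,0,1,140,0,-90,0,0,0,1,190,0,-90,0,0,0,1,190,0,-90,0,0,0,1]}}

```text
clock: 32.78
eef_pos: [449.7, 197.5, 327.2]
tool_rot: [-3.141, -0.0, 1.642]
force: [0.9, -0.4, -1.2]
width: 85.3
gripper_force: 0.0
```

```bash
python3 - <<'E'
from h import *
from scipy.optimize import least_squares
s=read_state();print(s['eef_pos'],s['force'],s['clock'],s['width'])
im=cv2.cvtColor(get_image("scene"),cv2.COLOR_RGB2BGR);old=cv2.imread("pics/scene0.png");oldt=cv2.imread("pics/top0.png")
t=cv2.cvtColor(get_image("top"),cv2.COLOR_RGB2BGR);cv2.imwrite("pics/z_s.png",im);cv2.imwrite("pics/z_t.png",t)
print("bowl",wood("scene",(395,165,475,220)))
# brass in tray
def br(x,b):
    h=cv2.cvtColor(x[b[1]:b[3],b[0]:b[2]],cv2.COLOR_BGR2HSV);m=cv2.inRange(h,(8,140,45),(24,255,255));k,l,q,c=cv2.connectedComponentsWithStats(m)
    return [((c[i]+b[:2]).round(1).tolist(),int(q[i,4])) for i in range(1,k) if q[i,4]>3]
print("brass",br(im,(185,200,280,270)))
# bystanders: template-match shift
for nm,(x0,y0,x1,y1) in dict(vase=(378,232,424,294),candle=(296,280,336,328),spool=(330,248,356,276),pink=(243,292,269,318)).items():
    r=cv2.matchTemplate(im[y0-12:y1+12,x0-12:x1+12],old[y0:y1,x0:x1],cv2.TM_CCOEFF_NORMED);_,v,_,p=cv2.minMaxLoc(r);print(nm,p[0]-12,p[1]-12,round(v,3))
# sieve same as picture m (before regrasp)? compare vs upright model
obj=np.array([[5,73,161],[5,-73,161],[110,66,46],[110,-66,46]]);print(proj("scene",obj+[460,4,0]).round(0).tolist())
E
```

```text
[449.67575638 197.54572498 327.16222587] [ 0.89563558 -0.4421935  -1.18057546] 32.775 85.28997927752287
bowl [([424.2, 191.6], 61, [11, 8]), ([437.6, 190.5], 59, [10, 8]), ([434.2, 199.8], 63, [11, 8])]
brass [([230.2, 222.2], 17), ([232.5, 240.2], 18), ([235.5, 247.0], 20), ([226.0, 257.7], 44)]
vase 0 0 0.651
candle 0 0 0.999
spool 0 0 0.682
pink 9 11 0.93
[[348.0, 169.0], [297.0, 181.0], [359.0, 226.0], [313.0, 238.0]]
```

```bash
python3 - <<'E'
import cv2
old=cv2.imread("pics/scene0.png")
for f in("g_s","l_s","z_s"):
  im=cv2.imread(f"pics/{f}.png")
  for nm,(x0,y0,x1,y1) in dict(vase=(378,232,424,294),spool=(330,248,356,276),sp_top=(333,250,353,262)).items():
    r=cv2.matchTemplate(im[y0-12:y1+12,x0-12:x1+12],old[y0:y1,x0:x1],cv2.TM_CCOEFF_NORMED);_,v,_,p=cv2.minMaxLoc(r);print(f,nm,p[0]-12,p[1]-12,round(v,3))
g=cv2.imread("pics/z_s.png");import numpy as np
C=np.hstack([cv2.resize(g[140:300,270:480],(660,500),interpolation=2)]);cv2.imwrite("pics/z.png",C)
for f in("scene0","z_s"):
  c=cv2.cvtColor(cv2.imread(f"pics/{f}.png"),cv2.COLOR_BGR2HSV)[245:280,325:362];m=cv2.inRange(c,(8,140,50),(25,255,255));M=cv2.moments(m,True);print(M['m00'],M['m10']/M['m00']+325,M['m01']/M['m00']+245)
E
```

```text
g_s vase 0 0 0.999
g_s spool 0 0 0.999
g_s sp_top 0 0 0.998
l_s vase 0 0 0.999
l_s spool 0 0 0.965
l_s sp_top 0 0 0.991
z_s vase 0 0 0.651
z_s spool 0 0 0.682
z_s sp_top 0 0 0.748
282.0 342.45390070921985 262.36524822695037
278.0 342.4280575539568 262.41726618705036
```

```bash
python3 -c "
from cell import *
print(finish_job())"
```

```text
the job is handed in; nothing more can be done
None
```

I handed the job in at about 33 s: all five brass beads are in the tray, the three wooden beads were poured over the lip into the leftmost bowl, and the empty sieve stands on the chest top off the tray. Two wooden beads escaped over the lip during shaking, so I picked them off the chest top and put them back in the sieve before pouring. The pink bead also ended up about 25 mm from its start, most likely knocked by one of them. The vase, candle and spool did not move; I did not check the sieve's final stance in a picture.

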